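# Clear the cup off the presentation box and hold its lid open for a customer

## Robot

A 6-joint arm with a two-finger parallel gripper is mounted at the origin on the work surface. World frame = base frame: x ahead of the robot, y to its left, z up, the work surface at z = 0. Lengths are in m, angles in degrees, forces in N, time in s.
With the tool pointing down it reaches from about 0.4 to 0.825 m from the base axis. Payload 7 kg.
Tool frame: the origin (TCP) lies at the centre of the arm's flange, where the gripper is bolted on; the fingertips stand 178 mm ahead of it and the grasp point (between the pads) lies 159 mm ahead of it; z points along the fingers, y is the line along which they close (so a half turn about z gives the same grasp; the last joint's range is limited). The gripper opens to 88 mm and grips with 3 to 60 N. Pads are 19 mm wide; open, the fingers measure 130 mm over their backs; the gripper's body (78 mm by 193 mm) begins 47 mm behind the grasp point.
Start: joints at [-47.492, 20.546, 0.682, 0, -70.136, -16.507], TCP at [0.296, -0.607, 0.405] pointing down, gripper open.
Joint ranges: [-176.03, 176.03], [-82.01, 121.73], [-58.28, 71.71], [-173.87, 95.51], [-174.79, -0.11], [-173.66, 173.66]. Speed limits (degrees/s): [136.94, 136.94, 172.46, 180, 180, 180].

## Interface

Orientations are given as [roll, pitch, yaw] about the fixed x, y, z axes, in that order (R = Rz(yaw) Ry(pitch) Rx(roll)).
In Python, from plant import telemetry, snapshot, workorder, nets gives the robot as it stands.
- The arm moves only by the shell command python3 -m creep 'ROWS'. ROWS is JSON, a list that holds one entry, the list of rows, each a list of 5 numbers: the shift along the tool's x, y, z normalised to -1 to 1, where 1 is 0.2 m, then the turn about the tool's z normalised to -1 to 1, where 1 is pi/2 rad, then the opening, from 0 (shut) to 1 (fully open). In form: [[[x, y, z, spin, hand], ...]]. A call has 1 to 8 rows; each row shifts and turns the commanded pose from where the row before left it, along the tool's axes as they then stand; what a row does not reach is not made up. A row lasts 1/12 s, in which the tool goes at most 41.7 mm and 7.16 degrees, less where a joint would pass 70% of its speed; a pose out of reach is approached as far as the arm can. A call with a number of a shift or a turn outside -1 to 1 is refused whole. A call with a gripper value outside its range is refused whole. The fingers move at their own pace and stop on an object; the grip force is fixed at half the most. Time passes only in rows, so rows that do not move let the fingers close. It gives the time, the measured TCP pose, the force, the opening and the grip force at its end, in the units of the state.
- telemetry.get_obs(): the state, without advancing time (a new reading comes with each control period).
- snapshot(name): name is "scene" or "top"; returns a dict with "frame" (384x512x3 uint8, red, green, blue), "fx", "fy", "cx", "cy" (pixels), "rvec" (rotation vector, rad) and "tvec" (3), from world to camera coordinates, as OpenCV has them. Camera axes: x right, y down, z forward; pixel columns grow to the right and rows downward; lengths in m; the calibration is good to about 2 mm. A picture is of the moment at which its call begins. There is no depth.
- workorder.close_job(): hands the job in; it is judged then, once.
Trained networks look in a picture, given as the dict that the camera call returned (one of the last four; its "shot" number tells which), for a name from the list of things; names that differ only in an ending like _2 or _b are one class to them, and where a whole thing is asked for, a point or a joint stands for the part that bears it (a point fixed in the world has none). Each returns a list of dicts, best first, with "confidence" (0 to 1); they miss things now and then, are a little off and sometimes report something else, mostly with a low value. They report only what shows in the picture. A call takes as long as a camera call. They do not tell look-alikes from the thing itself.
- nets.find_in(picture, query): "uv" ([column, row] in pixels, amid what is visible of it).
- nets.masks_of(picture, query): "region" (384x512 bool, what is visible of it) and "uv" ([column, row] in pixels, amid what is visible of it).
- nets.landmark_of(picture, query): "uv" ([column, row] in pixels: a listed point, or the origin of a listed thing).
The state is a dict: "clock": time; "joint_pos": joint angles; "qvel": joint speeds; "tau": joint torques, N m; "tool_pos": TCP position; "orientation": TCP orientation; "force": force on the tool from outside, world axes, zero at the start; "moment": the same for the moment, N m; "opening": finger opening in m; "gripper_force": force on a finger pad.
Only numpy, scipy, OpenCV 4.12 (cv2) and the standard library are available. Lean on these libraries where they do the work, as an engineer would, in place of code of your own. Each camera call takes 0.05 s, during which the arm holds its last target. There are 200 camera calls.

## Task

A cup stands on the lid of the wooden presentation box: lift it off, without dropping it, and set it upright in the middle of the low white square stand, leaving the lid shut until that is done. Then raise the box's lid by the tongue at its front to an opening of 60 degrees, so that a customer can look at the set inside, and hold it there: the lid falls shut by itself if let go, so finish with the robot still holding it. Leave the bowl, the other cup and the tiered box where they are.

Things in the scene. Friction and masses are not known exactly. Their poses are not given: they have to be found in the camera images.
- cup: Black lacquered open cup standing on the closed lid of the presentation box: 75 mm tall, 62 mm across at the rim, tapering to 50 mm at the foot, walls 4 mm, mass about 0.16 kg, rigid. Origin: centre of its underside; z up its axis.
- stand: Low white square display stand, 110 x 110 mm, 40 mm tall, fixed to the table, left or right of the presentation box. Origin: centre of its underside (on the table); flat top at z = 40 mm.
- box: Wooden presentation box, fixed to the table: 180 mm deep (its x), 220 mm wide (its y), 85 mm tall, walls 8 mm; bowls and chopsticks lie inside. Origin: centre of its underside; its x axis points from the front (tongue) side to the hinge side, z up. The front faces roughly towards the robot.
- lid (a joint): Opening angle of the box's lid, rad: 0 = shut, 1.047 = 60 degrees, stop at 1.45. The lid is a 180 x 220 x 10 mm wooden board, about 0.3 kg, top face 95.5 mm above the table when shut, hinged on the upper edge of the box's far (+x) side; opening lifts its front edge up and away from the robot. The hinge is free: the lid falls shut from any angle when let go.
- lid_tongue (a point): Grip point in the lid's wooden pull tongue, a bar 22 mm wide (box's y) and 14 mm thick that juts 50 mm from the middle of the lid's front edge, in the lid's plane. The point is mid-section, 34 mm out from that edge, 214 mm from the hinge line along the lid and 7 mm above the lid's underside; 92.5 mm above the table when shut, free space below. Axes turn with the lid; shut, they are the box's.
- lid_hinge (a point): Middle of the lid's hinge line, on the lid's underside at the box's far upper edge, 85.5 mm above the table, 90 mm along the box's +x from its centre. The hinge line runs along the box's y axis.
- bowl: Bystander: red lacquered bowl, 110 mm across, 62 mm tall, loose on the table on the other side of the presentation box than the stand. Origin: centre of its underside.
- spare_cup: Bystander: black cup just like the one on the lid, loose on the table at the far left. Origin: centre of its underside.
- tiers: Bystander: closed red and black two-tier lacquer box, 114 x 114 x 104 mm, loose on the table at the far right. Origin: centre of its underside.
Mind the look-alikes: they are no part of the job. What is shaped like the cup but purple is not meant.

How it is judged:
By the outcome, as a careful person would: the job done as asked, in the order asked, and still so for the second after the job is handed in, while the arm keeps its last pose, push and grip.
It also fails if it takes over 62 s, if anything falls off the work surface, if the arm or the gripper's body presses on something with over 40 N, if the wrist force passes 120 N, or if a joint passes its speed limit or range.

## Working session

There is one attempt and no reset: what is moved stays moved. The work goes in short steps, Python scripts to look and compute and a shell command to move; the robot and the scene stay as the last step left them, time stands still between calls to the robot, and variables do not carry over. Pictures are saved under pics/ and viewed, at most 10 in all, crops included, and the job is handed in when it is done.

```bash
mkdir -p pics; ls; cat > h.py <<'E'
import numpy as np, cv2
from plant import telemetry, snapshot, workorder, nets
from scipy.spatial.transform import Rotation as Ro
def ray(p,uv):
    R=cv2.Rodrigues(np.array(p['rvec'],float))[0]; t=np.array(p['tvec'],float).ravel()
    d=R.T@np.array([(uv[0]-p['cx'])/p['fx'],(uv[1]-p['cy'])/p['fy'],1]); return -R.T@t,d
def atz(p,uv,z):
    c,d=ray(p,uv); return c+d*(z-c[2])/d[2]
def proj(p,X):
    K=np.array([[p['fx'],0,p['cx']],[0,p['fy'],p['cy']],[0,0,1.]])
    return cv2.projectPoints(np.array(X,float).reshape(-1,3),np.array(p['rvec'],float),np.array(p['tvec'],float),K,None)[0].reshape(-1,2)
def save(p,n): cv2.imwrite('pics/'+n,p['frame'][:,:,::-1])
E
python3 - <<'E'
from h import *
o=telemetry.get_obs(); print(o)
ps={n:snapshot(n) for n in('scene','top')}
save(ps['scene'],'s0.png');save(ps['top'],'t0.png')
for n,p in ps.items():
    print(n,ray(p,(256,192))[0].round(3),p['fx'])
    for q,z in(('cup',.0955),('stand',0),('box',0),('lid_tongue',.0925),('lid_hinge',.0855),('bowl',0),('tiers',0)):
        for r in nets.landmark_of(p,q)[:4]:
            print(q,round(r['confidence'],2),np.round(r['uv'],1),atz(p,r['uv'],z).round(4))
E
```

```text
pics
{'clock': 0.0, 'joint_pos': array([-4.74936840e+01,  2.05927949e+01,  6.36060847e-01, -1.91100265e-02,
       -7.01362216e+01, -1.65069299e+01]), 'qvel': array([-0.06793038, -0.03404495, -0.05618687,  0.01108244, -0.04166318,
       -0.08852554]), 'tau': array([-5.40043675e-04, -5.82720387e+01,  2.93068027e+01,  6.99712694e+00,
        7.16385766e-03, -1.48129961e-04]), 'tool_pos': array([ 0.2958183 , -0.60653051,  0.40372765]), 'orientation': array([ 1.79905771e+02, -9.18970997e-03, -1.54007114e+02]), 'force': array([-0.38570473,  0.42115482, -0.38228249]), 'moment': array([-0.00688826, -0.00903772,  0.04588757]), 'gripper_force': 0.0, 'opening': 0.08765475117903067}
scene [1.357 0.557 1.087] 497.7143958837194
cup 0.84 [244.4 163.1] [ 0.5058 -0.0244  0.0955]
cup 0.73 [238.5 178.8] [ 0.5671 -0.0021  0.0955]
cup 0.71 [203.3 175.2] [ 0.612  -0.091   0.0955]
cup 0.6 [177.9 202.6] [ 0.7316 -0.0832  0.0955]
stand 0.76 [357.9 236.2] [0.4833 0.3406 0.    ]
box 0.74 [241.6 215.1] [0.6042 0.0345 0.    ]
box 0.48 [139.  181.9] [ 0.6742 -0.2952  0.    ]
lid_tongue 0.9 [267.4 163.7] [0.4674 0.0295 0.0925]
lid_hinge 0.73 [239.5 178.2] [ 0.5555 -0.0068  0.0855]
lid_hinge 0.6 [222.  215.2] [0.6932 0.0336 0.0855]
bowl 0.61 [182.3 143.2] [ 0.4631 -0.3002  0.    ]
tiers 0.96 [137.3 185.1] [ 0.687  -0.2902  0.    ]
top [0.517 0.003 1.057] 438.636620726068
cup 0.89 [322.8 155.8] [ 0.6486 -0.1434  0.0955]
cup 0.75 [258.7 196.8] [0.5621 0.0006 0.0955]
cup 0.56 [316.1 207.9] [ 0.5342 -0.1243  0.0955]
cup 0.55 [291.5 257.2] [ 0.4288 -0.0669  0.0955]
stand 0.95 [119.8 236.4] [0.481 0.336 0.   ]
box 0.92 [246.2 179.9] [0.6083 0.0294 0.    ]
lid_tongue 0.69 [248.8 236.8] [0.4753 0.0247 0.0925]
lid_tongue 0.28 [241.8 138.6] [0.6926 0.0344 0.0925]
lid_hinge 0.84 [239.9 140.6] [0.6895 0.039  0.0855]
tiers 0.89 [377.7 142.1] [ 0.6913 -0.2926  0.    ]
tiers 0.68 [241.5 141.2] [0.703  0.0383 0.    ]
```

View pics/s0.png

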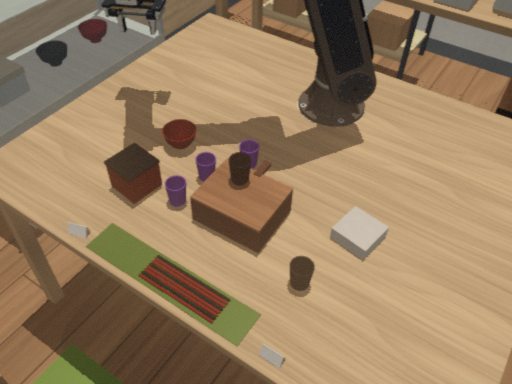

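View pics/t0.png

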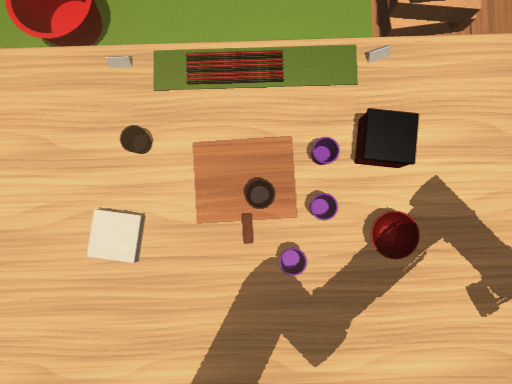

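The scene view and the top view agree. The black cup on the lid is at (259,193) in top, the tongue at (247,228), the stand at (117,236) and the spare cup at (136,140). The purple cups are on the right. I'll refine these by silhouette fits.

```bash
cat >> h.py <<'E'
from scipy.optimize import minimize
a=np.linspace(0,2*np.pi,40,endpoint=False)
def ring(r,z): return np.c_[r*np.cos(a),r*np.sin(a),0*a+z]
CUP=np.r_[ring(.025,0),ring(.031,.075)]
def prism(x0,x1,w,z0,z1): return np.array([[x,y,z] for x in(x0,x1) for y in(-w,w) for z in(z0,z1)])
def hull(p,M,s,z0=0):
    c,sn=np.cos(s[2]),np.sin(s[2]); X=np.c_[c*M[:,0]-sn*M[:,1]+s[0],sn*M[:,0]+c*M[:,1]+s[1],M[:,2]+z0]
    m=np.zeros((384,512),np.uint8)
    for S in [X]: cv2.fillConvexPoly(m,np.round(cv2.convexHull(proj(p,S).astype(np.float32))*16).astype(int),1,shift=4,lineType=8)
    return m>0
def fit(pm,M,s0,z0,yaw=True):
    s0=np.array(s0,float)
    def f(v):
        s=[v[0],v[1],v[2] if yaw else 0]; k=0
        for p,m in pm:
            h=hull(p,M,s,z0); k+=1-(h&m).sum()/(h|m).sum()
        return k/len(pm)
    n=3 if yaw else 2
    sim=np.vstack([s0[:n]]+[s0[:n]+d for d in np.diag([.01,.01,.1][:n])])
    r=minimize(f,s0[:n],method='Nelder-Mead',options=dict(initial_simplex=sim,xatol=1e-4,fatol=1e-4)); return r.x,1-r.fun
def mask(p,q,uv,tol=25):
    rs=[r for r in nets.masks_of(p,q) if np.hypot(*(np.array(r['uv'])-uv))<tol]
    return rs[0]['region'] if rs else None
E
python3 - <<'E'
from h import *
s,t=snapshot('scene'),snapshot('top')
for q,uvs,uvt,M,s0,z0,y in(('cup',(240,168),(259,193),CUP,(.56,0,0),.0955,False),('stand',(358,232),(117,236),prism(-.055,.055,.055,0,.04),(.48,.338,-.1),0,True),
  ('box',(241,205),(246,180),prism(-.09,.09,.11,0,.0955),(.607,.03,.06),0,True)):
    ms=[(p,mask(p,q,np.array(u))) for p,u in((s,uvs),(t,uvt))]
    print(q,[None if m is None else int(m.sum()) for _,m in ms])
    for sub in (ms,ms[:1],ms[1:]):
        if all(m is not None for _,m in sub): print(fit(sub,M,s0,z0,y))
    out=[np.where((m if m is not None else np.zeros((384,512),bool))[...,None],255-p['frame'],p['frame']) for p,m in ms]
for n,c in(('a',[(193,143),(291,137),(297,216),(198,223)]),):
    P=np.array([atz(t,u,.0955) for u in c]);print(P.round(4))
cv2.imwrite('pics/lid.png',cv2.resize(t['frame'][120:260,180:310,::-1],None,fx=4,fy=4,interpolation=cv2.INTER_CUBIC))
E
```

```text
cup [280, 706]
(array([ 5.64397635e-01, -4.14743423e-04]), np.float64(0.46042235911033513))
(array([ 0.49916965, -0.01125153]), np.float64(0.43343653250773995))
(array([ 0.56460493, -0.00165047]), np.float64(0.9168831168831169))
stand [1781, 2548]
(array([ 0.48498049,  0.33762494, -0.16536079]), np.float64(0.9638714879110004))
(array([ 0.48618667,  0.33900129, -0.1563672 ]), np.float64(0.9605831533477321))
(array([ 0.48511436,  0.33724834, -0.16253932]), np.float64(0.9743098159509203))
box [None, 7853]
(array([0.60251407, 0.02946075, 0.02948142]), np.float64(0.8787140204271123))
[[ 0.6853  0.1425  0.0955]
 [ 0.6925 -0.0746  0.0955]
 [ 0.5177 -0.0819  0.0955]
 [ 0.5086  0.1348  0.0955]]
```

View pics/lid.png

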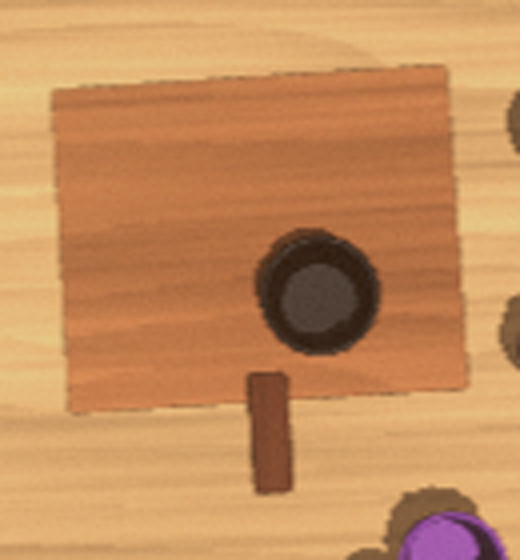

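The lid corners give box centre (0.601, 0.030), yaw 2.3° and a size of about 177x217 mm, against 180x220 nominal. From that, the tongue grip point is (0.477, 0.025), which matches the net. The cup is at (0.5645, -0.0015) and the stand at (0.485, 0.3375). I'll turn the tool first.

```bash
python3 -m creep '[[[0,0,0,0.066,1],[0,0,0,0.066,1],[0,0,0,0.066,1],[0,0,0,0.066,1],[0,0,0,0,1]]]'; python3 -c "
from h import *
o=telemetry.get_obs();print(o['joint_pos'].round(1))"
```

```text
clock: 1.62
tool_pos: [0.2959, -0.6067, 0.4046]
orientation: [180.0, -0.0, -178.0]
force: [-0.2, 0.2, -0.2]
opening: 0.0877
gripper_force: 0.0
[-47.5  20.5   0.7  -0.  -70.1 -40.5]
```

```bash
R='x'; python3 -m creep '[[[-0.04,0.08,0,0,1],[-0.073,0.148,0,0,1],[-0.073,0.148,0,0,1],[-0.073,0.148,0,0,1],[-0.073,0.148,0,0,1],[-0.073,0.148,0,0,1],[-0.073,0.148,0,0,1],[-0.073,0.148,0,0,1]]]' >/dev/null
python3 -m creep '[[[-0.073,0.148,0,0,1],[-0.073,0.148,0,0,1],[-0.073,0.148,0,0,1],[-0.073,0.148,0,0,1],[-0.073,0.148,0,0,1],[-0.073,0.148,0,0,1],[-0.073,0.148,0,0,1],[-0.073,0.148,0,0,1]]]' >/dev/null
python3 -m creep '[[[-0.073,0.148,0,0,1],[-0.073,0.148,0,0,1],[-0.073,0.148,0,0,1],[-0.073,0.148,0,0,1],[-0.04,0.08,0,0,1],[0,0,0,0,1],[0,0,0,0,1]]]'
cat >>h.py <<'E'
def togo(x,y,z):
    o=telemetry.get_obs(); R=Ro.from_euler('xyz',o['orientation'],degrees=True).as_matrix()
    d=R.T@(np.array([x,y,z])-o['tool_pos']); print('togo mm',(d*1000).round(1),'norm',(d/.2).round(3),'yaw',round(o['orientation'][2],2))
E
python3 - <<'E'
from h import *
togo(.5645,-.0015,.2995)
E
```

```text
clock: 3.53
tool_pos: [0.566, -0.0004, 0.4044]
orientation: [-180.0, -0.0, -177.5]
force: [-0.2, -1.0, -0.1]
opening: 0.0876
gripper_force: 0.0
togo mm [  1.5  -1.  104.9] norm [ 0.008 -0.005  0.524] yaw -177.53
```

```bash
python3 -m creep '[[[0.008,-0.005,0.07,0,1],[0,0,0.08,0,1],[0,0,0.08,0,1],[0,0,0.08,0,1],[0,0,0.08,0,1],[0,0,0.07,0,1],[0,0,0.04,0,1],[0,0,0.024,0,1]]]'
python3 -m creep '[[[0,0,0,0,1],[0,0,0,0,0],[0,0,0,0,0],[0,0,0,0,0],[0,0,0,0,0],[0,0,0,0,0],[0,0,0,0,0],[0,0,0,0,0]]]'
python3 - <<'E'
from h import *
s=snapshot('scene');save(s,'s1.png');togo(.5645,-.0015,.2995)
E
```

```text
clock: 4.2
tool_pos: [0.5637, -0.0033, 0.299]
orientation: [-180.0, -0.1, -177.8]
force: [-0.4, -0.5, 0.2]
opening: 0.0875
gripper_force: 0.0
clock: 4.87
tool_pos: [0.5645, -0.0021, 0.3004]
orientation: [180.0, 0.1, -177.7]
force: [-0.7, 2.0, 3.7]
opening: 0.0604
gripper_force: 29.8
togo mm [-0.   0.6  0.9] norm [-0.     0.003  0.004] yaw -177.74
```

View pics/s1.png

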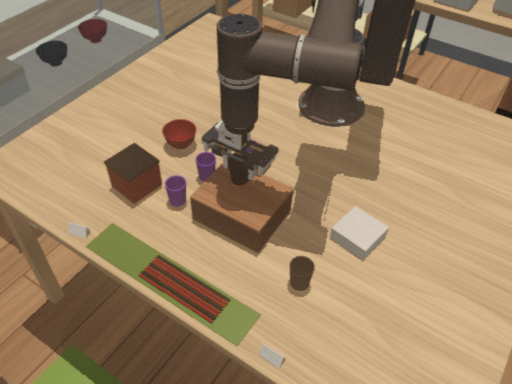

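The cup is gripped: 60 mm opening at 30 N, and the scene shows it between the fingers at (240,172). Lift, then carry.

```bash
python3 -m creep '[[[0,0,-0.02,0,0],[0,0,-0.04,0,0],[0,0,-0.06,0,0],[0,0,-0.06,0,0],[0,0,-0.06,0,0],[0,0,-0.06,0,0],[0,0,-0.03,0,0],[0,0,0,0,0]]]'
python3 -m creep '[[[0.006,0.03,0,0,0],[0.012,0.06,0,0,0],[0.018,0.09,0,0,0],[0.023,0.12,0,0,0],[0.023,0.12,0,0,0],[0.023,0.12,0,0,0],[0.023,0.12,0,0,0],[0.023,0.12,0,0,0]]]'
python3 -m creep '[[[0.023,0.12,0,0,0],[0.023,0.12,0,0,0],[0.023,0.12,0,0,0],[0.023,0.12,0,0,0],[0.023,0.12,0,0,0],[0.023,0.12,0,0,0],[0.023,0.12,0,0,0],[0.018,0.09,0,0,0]]]'
python3 -m creep '[[[0.012,0.06,0,0,0],[0.006,0.03,0,0,0],[0,0,0,0,0],[0,0,0,0,0]]]'
python3 - <<'E'
from h import *
t=snapshot('scene');save(t,'s2.png');togo(.485,.3375,.2445)
E
```

```text
clock: 5.58
tool_pos: [0.5645, -0.0024, 0.3675]
orientation: [180.0, 0.1, -177.8]
force: [-0.2, 0.9, -0.9]
opening: 0.0602
gripper_force: 30.0
clock: 6.25
tool_pos: [0.5269, 0.1542, 0.365]
orientation: [-180.0, -0.1, -177.7]
force: [-0.1, -0.6, -1.9]
opening: 0.0608
gripper_force: 30.0
clock: 6.92
tool_pos: [0.4835, 0.3392, 0.3648]
orientation: [-180.0, -0.1, -177.7]
force: [1.6, 0.7, -2.2]
opening: 0.0605
gripper_force: 30.0
clock: 7.25
tool_pos: [0.4804, 0.3545, 0.3654]
orientation: [-180.0, -0.0, -177.7]
force: [0.1, -0.7, -2.1]
opening: 0.0603
gripper_force: 30.0
togo mm [ -3.8 -16.6 121.1] norm [-0.019 -0.083  0.606] yaw -177.77
```

View pics/s2.png

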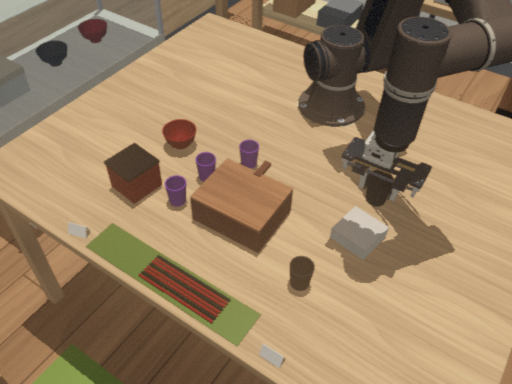

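The cup is held upright at (378,190), above and short of the stand at (358,232). I'll correct 17 mm sideways and descend to just above the stand.

```bash
python3 -m creep '[[[-0.01,-0.04,0.04,0,0],[-0.009,-0.043,0.08,0,0],[0,0,0.1,0,0],[0,0,0.1,0,0],[0,0,0.1,0,0],[0,0,0.08,0,0],[0,0,0.05,0,0],[0,0,0.03,0,0]]]'
python3 -m creep '[[[0,0,0.012,0,0],[0,0,0,0,0],[0,0,0,0,0]]]'
python3 - <<'E'
from h import *
togo(.485,.3375,.2445)
s=snapshot('scene')
cv2.imwrite('pics/s3.png',cv2.resize(s['frame'][130:280,290:450,::-1],None,fx=3.5,fy=3.5,interpolation=cv2.INTER_CUBIC))
E
```

```text
clock: 7.97
tool_pos: [0.4851, 0.3368, 0.2483]
orientation: [-179.9, -0.1, -177.8]
force: [0.2, -0.0, -1.6]
opening: 0.0607
gripper_force: 30.0
clock: 8.22
tool_pos: [0.4854, 0.3383, 0.2482]
orientation: [180.0, 0.1, -177.8]
force: [0.6, -0.6, -1.9]
opening: 0.0608
gripper_force: 30.0
togo mm [ 0.4 -0.8  3.7] norm [ 0.002 -0.004  0.019] yaw -177.76
```

View pics/s3.png

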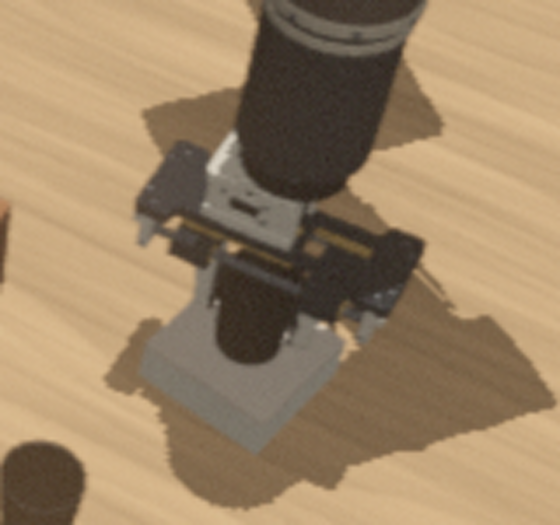

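The cup's foot sits centred over the stand top, at crop (248,345). I'll lower in small steps until contact.

```bash
python3 -m creep '[[[0,-0.004,0.007,0,0],[0,0,0.005,0,0],[0,0,0,0,0]]]'; python3 -m creep '[[[0,0,0.004,0,0],[0,0,0,0,0]]]';python3 -m creep '[[[0,0,0.003,0,0],[0,0,0,0,0]]]'
```

```text
clock: 8.52
tool_pos: [0.4851, 0.3374, 0.2453]
orientation: [180.0, 0.0, -177.8]
force: [-0.0, 0.3, -2.0]
opening: 0.0607
gripper_force: 30.0
clock: 8.68
tool_pos: [0.4853, 0.3376, 0.2449]
orientation: [180.0, 0.0, -177.7]
force: [-1.4, -0.8, 3.4]
opening: 0.0607
gripper_force: 29.8
clock: 8.85
tool_pos: [0.4854, 0.3377, 0.2449]
orientation: [180.0, 0.1, -177.7]
force: [-2.4, -1.4, 8.2]
opening: 0.0603
gripper_force: 29.6
```

```bash
python3 -m creep '[[[0,0,-0.002,0,0],[0,0,0,0,1],[0,0,0,0,1],[0,0,0,0,1],[0,0,0,0,1],[0,0,0,0,1],[0,0,0,0,1]]]'; python3 -m creep '[[[0,0,-0.03,0,1],[0,0,-0.06,0,1],[0,0,-0.1,0,1],[0,0,-0.1,0,1],[0,0,-0.1,0,1],[0,0,-0.1,0,1],[0,0,-0.06,0,1],[0,0,0,0,1]]]'
python3 - <<'E'
from h import *
togo(.4771,.0252,.30)
E
```

```text
clock: 9.43
tool_pos: [0.4851, 0.3375, 0.2439]
orientation: [-180.0, -0.0, -177.8]
force: [0.2, 0.1, 0.2]
opening: 0.0869
gripper_force: 0.0
clock: 10.1
tool_pos: [0.4857, 0.3379, 0.3578]
orientation: [179.8, 0.2, -177.7]
force: [0.2, 1.2, 0.5]
opening: 0.0874
gripper_force: 0.0
togo mm [  21.2 -312.3   56.6] norm [ 0.106 -1.562  0.283] yaw -177.73
```

```bash
python3 -m creep '[[[0.008,-0.06,0,0,1],[0.008,-0.12,0,0,1],[0.008,-0.12,0,0,1],[0.008,-0.12,0,0,1],[0.008,-0.12,0,0,1],[0.008,-0.12,0,0,1],[0.008,-0.12,0,0,1],[0.008,-0.12,0,0,1]]]'>/dev/null
python3 -m creep '[[[0.008,-0.12,0,0,1],[0.008,-0.12,0,0,1],[0.008,-0.12,0,0,1],[0.008,-0.12,0,0,1],[0.008,-0.112,0,0,1],[0,-0.07,0,0,1],[0,0,0,0,1],[0,0,0,0,1]]]'
python3 - <<'E'
from h import *
togo(.4771,.0252,.2515)
s=snapshot('scene');save(s,'s4.png')
m=mask(s,'cup',np.array([358,205]),30)
if m is not None: print(m.sum(),fit([(s,m)],CUP,(.485,.3375,0),.04,False))
for r in nets.landmark_of(s,'lid_tongue'): print(r['uv'],atz(s,r['uv'],.0925))
E
```

```text
clock: 11.43
tool_pos: [0.476, 0.0235, 0.3535]
orientation: [-180.0, -0.1, -177.9]
force: [0.4, 0.1, 0.1]
opening: 0.0874
gripper_force: 0.0
togo mm [ -1.3   1.6 102. ] norm [-0.006  0.008  0.51 ] yaw -177.87
717 (array([0.48546947, 0.33789282]), np.float64(0.9648173207036536))
[266.3, 166.9] [0.48024996 0.03403117 0.0925    ]
```

View pics/s4.png

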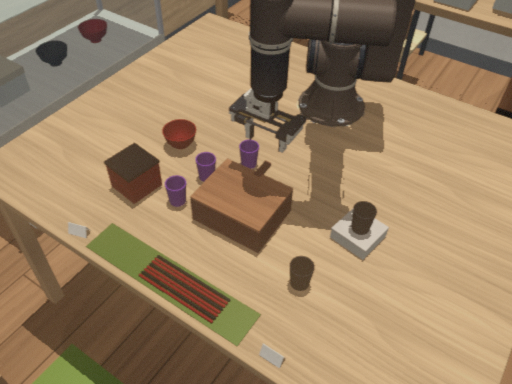

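The cup stands upright in the middle of the stand (fit within 1 mm). The tongue is at (265,167), and the nearest purple cup at (249,150) calls for half-closed fingers. Descending to the tongue.

```bash
python3 -m creep '[[[-0.006,0.008,0.02,0,0.5],[0,0,0.05,0,0.5],[0,0,0.07,0,0.5],[0,0,0.08,0,0.5],[0,0,0.08,0,0.5],[0,0,0.08,0,0.5],[0,0,0.06,0,0.5],[0,0,0.04,0,0.5]]]'
python3 -m creep '[[[0,0,0.03,0,0.5],[0,0,0,0,0.5],[0,0,0,0,0.5]]]'
python3 - <<'E'
from h import *
togo(.4771,.0252,.2515)
E
```

```text
clock: 12.25
tool_pos: [0.477, 0.0263, 0.2559]
orientation: [-180.0, -0.1, -177.7]
force: [-0.3, 0.4, -0.2]
opening: 0.045
gripper_force: 0.0
clock: 12.5
tool_pos: [0.4778, 0.0263, 0.252]
orientation: [-180.0, -0.0, -177.7]
force: [0.4, 0.1, 0.0]
opening: 0.0438
gripper_force: 0.0
togo mm [ 0.7 -1.1  0.5] norm [ 0.004 -0.005  0.002] yaw -177.73
```

```bash
python3 -m creep '[[[0.002,0,0.002,0,0],[0,0,0,0,0],[0,0,0,0,0],[0,0,0,0,0],[0,0,0,0,0],[0,0,0,0,0]]]'
python3 - <<'E'
from h import *
o=telemetry.get_obs();print(o['force'])
# arc: grip point rel. to hinge, angle th: u=(-cos,sin) along 0.214, n=(sin,cos)*.007
P=lambda d:np.array([-.214*np.cos(d)+.007*np.sin(d),.214*np.sin(d)+.007*np.cos(d)])
A=np.radians([0,2,4,6,9,12,15,18,21,24,27,30,33,36,39,42,45,48,51,54,57,60])
Q=np.array([P(d) for d in A]);D=np.diff(Q,axis=0)
for a,d in zip(A[1:],D): print(round(np.degrees(a)),'toolx %.3f toolz %.3f'%(-d[0]/.2,-d[1]/.2))
print(Q[-1]-Q[0])
E
```

```text
clock: 13.0
tool_pos: [0.4774, 0.0265, 0.2521]
orientation: [179.9, 0.1, -177.8]
force: [-3.9, 5.6, 3.7]
opening: 0.0217
gripper_force: 30.0
[-3.93995768  5.57290169  3.74454764]
2 toolx -0.002 toolz -0.037
4 toolx -0.003 toolz -0.037
6 toolx -0.004 toolz -0.037
9 toolx -0.009 toolz -0.055
12 toolx -0.012 toolz -0.055
15 toolx -0.015 toolz -0.054
18 toolx -0.018 toolz -0.053
21 toolx -0.020 toolz -0.052
24 toolx -0.023 toolz -0.051
27 toolx -0.026 toolz -0.050
30 toolx -0.028 toolz -0.048
33 toolx -0.031 toolz -0.047
36 toolx -0.033 toolz -0.045
39 toolx -0.036 toolz -0.043
42 toolx -0.038 toolz -0.041
45 toolx -0.040 toolz -0.039
48 toolx -0.042 toolz -0.037
51 toolx -0.044 toolz -0.035
54 toolx -0.046 toolz -0.033
57 toolx -0.047 toolz -0.030
60 toolx -0.049 toolz -0.028
[0.11306218 0.18182944]
```

Gripped at 21.7 mm, which matches the tongue's 22 mm width. I'll follow the arc.

```bash
python3 -m creep '[[[-0.002,0,-0.037,0,0],[-0.003,0,-0.037,0,0],[-0.004,0,-0.037,0,0],[-0.009,0,-0.055,0,0],[-0.012,0,-0.055,0,0],[0,0,0,0,0]]]'
python3 -m creep '[[[-0.015,0,-0.054,0,0],[-0.018,0,-0.053,0,0],[-0.020,0,-0.052,0,0],[-0.023,0,-0.051,0,0],[-0.026,0,-0.050,0,0],[-0.028,0,-0.048,0,0],[0,0,0,0,0]]]'
python3 - <<'E'
from h import *
c=np.cos(np.radians(2.3)); 
o=telemetry.get_obs();g=o['tool_pos']-[0,0,.159]
h=np.array([.601+.09*c,.0302+.0036,.0855]);r=np.hypot(h[0]-g[0],h[1]-g[1]);z=g[2]-h[2]
print('angle',np.degrees(np.arctan2(z,r)-np.arctan2(.007,.214)),'radius',np.hypot(r,z),'want .2141',o['force'])
E
```

```text
clock: 13.5
tool_pos: [0.4837, 0.0267, 0.2977]
orientation: [179.9, 0.1, -177.8]
force: [0.3, 4.5, -2.1]
opening: 0.0216
gripper_force: 30.0
clock: 14.08
tool_pos: [0.5099, 0.0277, 0.3587]
orientation: [180.0, 0.1, -177.8]
force: [-1.3, 5.1, -1.3]
opening: 0.0217
gripper_force: 30.0
angle 30.364018195529056 radius 0.2141325900934754 want .2141 [-1.29587845  5.08094051 -1.29512691]
```

```bash
python3 -m creep '[[[-0.031,0,-0.047,0,0],[-0.033,0,-0.045,0,0],[-0.036,0,-0.043,0,0],[-0.038,0,-0.041,0,0],[-0.040,0,-0.039,0,0],[0,0,0,0,0]]]'
python3 -m creep '[[[-0.042,0,-0.037,0,0],[-0.044,0,-0.035,0,0],[-0.046,0,-0.033,0,0],[-0.047,0,-0.030,0,0],[-0.049,0,-0.028,0,0],[0,0,0,0,0],[0,0,0,0,0],[0,0,0,0,0]]]'
python3 - <<'E'
from h import *
c=np.cos(np.radians(2.3)); 
o=telemetry.get_obs();g=o['tool_pos']-[0,0,.159]
h=np.array([.601+.09*c,.0302+.0036,.0855]);r=np.hypot(h[0]-g[0],h[1]-g[1]);z=g[2]-h[2]
print('angle',np.degrees(np.arctan2(z,r)-np.arctan2(.007,.214)),'radius',np.hypot(r,z),'want .2141',o['force'])
s=snapshot('scene');save(s,'s5.png')
E
```

```text
clock: 14.58
tool_pos: [0.5452, 0.0289, 0.4009]
orientation: [180.0, -0.0, -177.8]
force: [-4.2, 5.3, 2.4]
opening: 0.0218
gripper_force: 30.0
clock: 15.25
tool_pos: [0.5899, 0.0305, 0.4326]
orientation: [180.0, 0.0, -177.8]
force: [-0.7, 2.4, 0.2]
opening: 0.0219
gripper_force: 30.0
angle 59.88401157080542 radius 0.21353530647229804 want .2141 [-0.67514131  2.41226718  0.24853759]
```

View pics/s5.png

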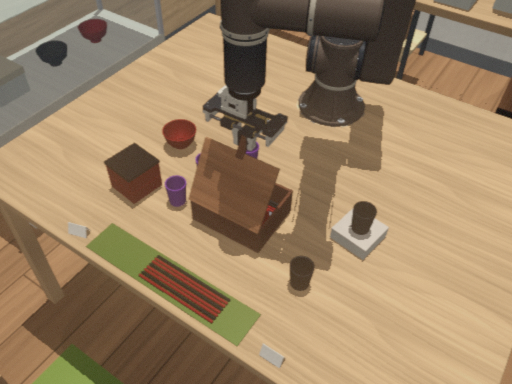

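The lid is up, the tongue is still gripped at (243,145), and the cup is on the stand. Last check: the lid's raised corners at (207,146) and (277,168) against predicted angles.

```bash
python3 - <<'E'
from h import *
s=snapshot('scene');y=np.radians(2.3);R=Ro.from_euler('z',y).as_matrix()
for d in(55,58,60,62,65):
    t=np.radians(d);P=[R@[.09-.18*np.cos(t)+.01*np.sin(t),w,0]+[.601,.0302,.0855+.18*np.sin(t)+.01*np.cos(t)] for w in(-.11,.11)]
    print(d,proj(s,P).round(1).tolist())
f=s['frame'][135:175,195:285,::-1];cv2.imwrite('pics/c.png',cv2.resize(f,None,fx=8,fy=8,interpolation=cv2.INTER_CUBIC))
E
```

```text
55 [[206.4, 135.5], [280.2, 167.5]]
58 [[204.5, 135.8], [278.7, 168.1]]
60 [[203.2, 136.2], [277.6, 168.6]]
62 [[201.8, 136.6], [276.5, 169.2]]
65 [[199.7, 137.3], [274.8, 170.2]]
```

View pics/c.png

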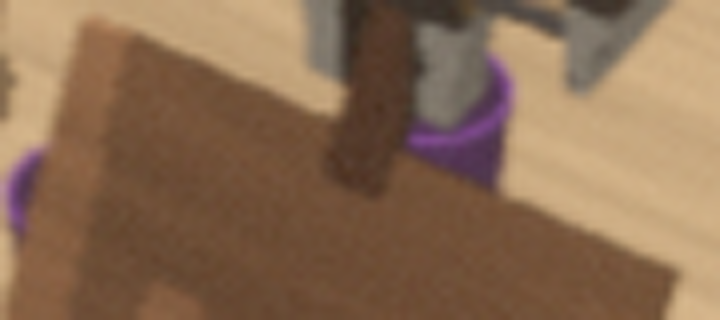

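```bash
python3 - <<'E'
from h import *
s=snapshot('scene');R=Ro.from_euler('z',np.radians(2.3)).as_matrix()
im=cv2.imread('pics/s0.png')[150:230,180:300];im=cv2.resize(im,None,fx=6,fy=6,interpolation=cv2.INTER_CUBIC)
for x in(-.09,.09):
  for y in(-.11,.11):
    u=proj(s,R@[x,y,0]+[.601,.0302,.0955])[0];print(u.round(1));c=np.round((u-[180,150]+.5)*6-.5).astype(int);cv2.drawMarker(im,tuple(int(v) for v in c),(255,255,0),cv2.MARKER_CROSS,14,1)
cv2.imwrite('pics/e.png',im)
E
```

```text
[225.8 156.9]
[292.5 186.6]
[188.6 195.5]
[258.5 230. ]
```

View pics/e.png

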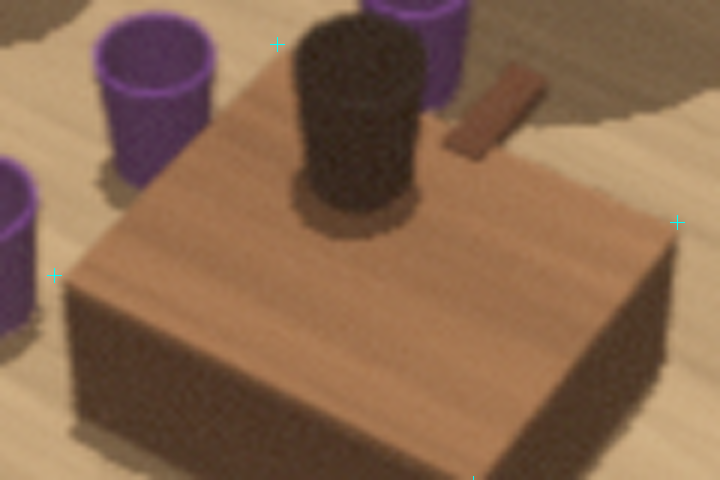

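Closed-lid corners in the scene view sit about 2 px off the prediction, so I'll jointly fit the box pose and lid angle, allowing small pixel biases per camera.

```bash
python3 - <<'E'
from h import *
from scipy.optimize import least_squares
s,t=snapshot('scene'),snapshot('top')
f=lambda x,y,k,u0,v0:[(x+.5)/k-.5+u0,(y+.5)/k-.5+v0]
T=np.array([f(53,90,4,180,120),f(447,66,4,180,120),f(467,387,4,180,120),f(69,412,4,180,120)])
C=[(.09,.11),(.09,-.11),(-.09,-.11),(-.09,.11)]
S=np.array([f(66,285,6,180,150),f(677,238,6,180,150),f(484,478,6,180,150)]);CS=[(.09,-.11),(-.09,.11),(.09,.11)]
U=np.array([f(85,18,8,195,135),f(678,270,8,195,135)])
def lid(v,c,th):
    R=Ro.from_euler('z',v[2]).as_matrix();d=.09-c[0]
    return R@[.09-d*np.cos(th)+.01*np.sin(th),c[1],0]+[v[0],v[1],.0855+d*np.sin(th)+.01*np.cos(th)]
g=telemetry.get_obs()['tool_pos']-[0,0,.159]; g0=np.array([.4774,.0265,.2521-.159])
def res(v,kin):
    r=[(proj(t,[lid(v,c,0) for c in C])-T+v[4:6]).ravel(),(proj(s,[lid(v,c,0) for c in CS])-S+v[6:8]).ravel(),(proj(s,[lid(v,c,v[3]) for c in U_])-U+v[6:8]).ravel(),v[4:8]/1.0]
    if kin: # same tongue point, rotated from shut
        p=np.array([v[0]+.09-g0[0],g0[2]-.0855]);a=v[3]
        q=np.array([p[0]*np.cos(a)-p[1]*np.sin(a),p[0]*np.sin(a)+p[1]*np.cos(a)])
        r.append((q-[v[0]+.09-g[0],g[2]-.0855])/.0007)
    return np.concatenate(r)
U_=[(-.09,-.11),(-.09,.11)]
for k in(0,1):
    r=least_squares(res,[.601,.03,.04,1.047,0,0,0,0],x_scale=[.01,.01,.01,.1,1,1,1,1],args=(k,));print(r.x.round(4),np.degrees(r.x[3]).round(2),r.cost.round(2))
E
```

```text
[ 0.6013  0.032   0.0368  1.02    0.3661 -0.2793  0.5248  0.4475] 58.44 6.77
[ 0.6009  0.0323  0.0362  1.0431  0.4637 -0.4276  0.649   0.3942] 59.77 7.27
```

```bash
python3 -m creep '[[[-0.008,0,-0.0045,0,0],[0,0,0,0,0],[0,0,0,0,0],[0,0,0,0,0]]]' && python3 -c "
from plant import workorder
print(workorder.close_job())"
```

```text
clock: 15.83
tool_pos: [0.5918, 0.0305, 0.4335]
orientation: [-180.0, -0.1, -177.8]
force: [-1.2, 2.4, -2.9]
opening: 0.0217
gripper_force: 30.0
the job is handed in; nothing more can be done
None
```

The job is handed in (no verdict returned): the cup stands upright within about 1 mm of the stand's centre, and the robot is holding the lid by its tongue at about 60° (estimates 59–60.3°).

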